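# Stack the food-sample tubs on the caddy and hold its telescopic handle extended

## Task

Stack the two loose food-sample tubs squarely on top of the tub already on the caddy, so that all three make one straight pile. Then squeeze the release button in the caddy's T-handle, pull the handle up past its first stop to the second stop at the end of its travel, and finish while still holding it up there for the colleague who takes over (it sinks back if let go). Leave the pile neat and the other things on the worktop alone.

Things in the scene. Friction and masses are not known exactly. Their poses are not given: they have to be found in the camera images.
- tub_base_center (a point): flat closed food-sample tub (white plastic, white lid), 90 mm (its x) x 56 mm (its y) x 30 mm high (z), about 0.08 to 0.15 kg; the point is its centre, 15 mm above its underside. All three tubs are alike. This one already lies on the caddy's deck, at the end away from the handle, and is the bottom of the pile.
- tub_a_center (a point): flat closed food-sample tub (white plastic, white lid), 90 mm (its x) x 56 mm (its y) x 30 mm high (z), about 0.08 to 0.15 kg; the point is its centre, 15 mm above its underside. All three tubs are alike. It lies loose on the worktop.
- tub_b_center (a point): flat closed food-sample tub (white plastic, white lid), 90 mm (its x) x 56 mm (its y) x 30 mm high (z), about 0.08 to 0.15 kg; the point is its centre, 15 mm above its underside. All three tubs are alike. It lies loose on the worktop.
- caddy: the caddy: a grey deck with aluminium rims, 150 mm (its x) x 260 mm (its y), rims up to 28 mm above the worktop, deck floor 20 mm above the worktop, fixed to the worktop by dock brackets (304 mm overall in y). Origin: centre of its underside. A square sleeve 40 x 40 mm, top 130 mm above the worktop, stands at its y = +85 mm; the telescopic T-handle comes out of it. The bottom tub lies about y = -65 mm.
- grip (a point): centre of the T-handle's black cross-bar, 178 mm above the worktop when stowed; axes as the caddy's. The bar is 110 mm long (along the caddy's x), 26 mm thick (y), 24 mm high (z), standing on a 16 mm square post. It travels straight up with the handle.
- button_face (a point): centre of the outer face of the grey release button, a plate 46 mm long (x) x 18 mm high (z) in the middle of the bar's -y side. Unpressed its face is 20 mm from the bar's centre line (7 mm proud of the bar), so bar and button are 33 mm across in y; it goes in towards +y by 5 mm (then 28 mm across).
- button (a joint): how far the release button is pressed, m: 0 out, 0.005 fully in; spring from about 3 N to 8 N, it comes out when let go. The handle is unlatched while this is above about 0.004. Squeezing bar and button together between two fingers at the middle of the bar, across the caddy's y, presses it.
- handle (a joint): how far the handle is pulled up, m: 0 stowed (latched), first stop at 0.045 (it catches there if the button is out; with the button in it passes freely), second stop 0.090 (hard end of travel). Weight and a return spring pull it down with about 6 to 9 N; it does not latch at the second stop but, if let go, sinks back to about 0.057, just above the first stop, where it catches.
- ramekin: bystander, to be left alone: white ramekin, 76 mm across, 42 mm high; origin at the centre of its underside
- tin: bystander, to be left alone: square steel tin, 50 x 50 x 45 mm high; origin at the centre of its underside
- spice_jar: bystander, to be left alone: spice jar, 48 mm across, 90 mm high; origin at the centre of its underside
- pepper_mill: bystander, to be left alone: dark wooden pepper mill, 54 mm across, 142 mm high; origin at the centre of its underside
- mug: bystander, to be left alone: white mug, 76 mm across, 90 mm high; origin at the centre of its underside
- oil_bottle: bystander, to be left alone: amber oil bottle, 60 mm across, 170 mm high; origin at the centre of its underside
- spatula: bystander, to be left alone: spatula lying flat, handle towards its -x; under 30 mm high
- bowl: bystander, to be left alone: steel bowl, 120 mm across, 50 mm high; origin at the centre of its underside
There are look-alikes about, which are no part of the job. What is shaped like the part that bears tub_b_center but purple is not meant. Leave any green look-alike of the part that bears tub_a_center alone.

How it is judged:
By the outcome, as a careful person would: the job done as asked, in the order asked, and still so for the second after the job is handed in, while the arm keeps its last pose, push and grip.
It also fails if it takes over 58 s, if anything falls off the work surface, if the arm or the gripper's body presses on something with over 40 N, if the wrist force passes 120 N, or if a joint passes its speed limit or range.

## Robot

A 6-joint arm with a two-finger parallel gripper is mounted at the origin on the work surface. World frame = base frame: x ahead of the robot, y to its left, z up, the work surface at z = 0. Lengths are in mm, angles in rad, forces in N, time in s.
With the tool pointing down it reaches from about 350 to 975 mm from the base axis. Payload 7.1 kg.
Tool frame: the origin (TCP) lies at the very end of the fingers, on their centre line; the grasp point (between the pads) lies 19 mm behind it; x points along the fingers, y is the direction in which the jaws open and shut, and the axes are right-handed (so a half turn about x gives the same grasp; the last joint's range is limited). The gripper opens to 88 mm and grips with 3 to 60 N. Pads are 20 mm wide; open, the fingers measure 115 mm over their backs; the gripper's body (75 mm by 178 mm) begins 61 mm behind the grasp point.
Start: joints at [-1.145, 0.423, 1.63, -0, 1.089, -0.019], TCP at [268.938, -564.16, 195.475] pointing down, gripper open.
Joint ranges: [-3, 3], [-0.9, 2.11], [0.09, 2.58], [-1.31, 4.45], [0.11, 2.69], [-2.54, 2.54]. Speed limits (rad/s): [2.39, 2.39, 3.01, 3.14, 3.14, 3.14].

## Interface

Orientations are given as a rotation vector (axis times angle).
In Python, from workcell import ctrl gives the robot as it stands. The module is installed in compiled form; this text tells all that it offers.
- The arm moves only by the tool carry_out, never from a script. Its argument "commands" is a list of rows, each a list of 6 numbers: the shift along the tool's x, y, z in m, then the turn, a rotation vector about the tool's x, y, z in degrees. In form: [[tx, ty, tz, rx, ry, rz], ...]. A call has 1 to 8 rows; each row shifts and turns the pose as measured when the row begins, along the tool's axes as they then stand; what a row does not reach is not made up. A row lasts 1/8 s, in which the tool goes at most 62.5 mm and 10.7 degrees, less where a joint would pass 70% of its speed; a pose out of reach is approached as far as the arm can. A call with a gripper value outside its range is refused whole. "grip" is the closure, from 0 (fully open) to 1 (shut), set as the call begins (left out, the last holds). The fingers move at their own pace and stop on an object; the grip force is fixed at half the most. Time passes only in rows, so rows that do not move let the fingers close. It gives the time, the measured TCP pose, the force and the opening at its end, in the units of the state.
- ctrl.get_obs(): the state, without advancing time (a new reading comes with each control period).
- ctrl.get_image(name): name is "scene" or "top"; returns a dict with "pixels" (480x640x3 uint8, blue, green, red), "intrinsics" (3x3 intrinsics, pixels), "rvec" (rotation vector, rad) and "tvec" (3), from world to camera coordinates, as OpenCV has them. Camera axes: x right, y down, z forward; pixel columns grow to the right and rows downward; lengths in mm; the calibration is good to about 2 mm. A picture is of the moment at which its call begins. There is no depth.
- ctrl.close_job(): hands the job in, once; it reports no verdict.
The state is a dict: "t": time; "qpos": joint angles; "qvel": joint speeds; "joint_torque": joint torques, N m; "ee_pos": TCP position; "orientation": TCP orientation; "ft_force": force on the tool from outside, world axes, zero at the start; "moment": the same for the moment, N m; "width": finger opening in mm.
Only numpy, scipy, OpenCV 4.12 (cv2) and the standard library are available. Lean on these libraries where they do the work, as an engineer would, in place of code of your own. Each camera call takes 0.05 s, during which the arm holds its last target. There are 200 camera calls.

## Working session

There is one attempt and no reset: what is moved stays moved. The work goes in short steps, Python scripts to look and compute and a tool call to move; the robot and the scene stay as the last step left them, time stands still between calls to the robot, and variables do not carry over. Pictures are saved under pics/ and viewed, about 8 in all and at most 12, crops included, and the job is handed in when it is done.

Besides the shell and the picture viewer there is one more tool, called after "Call:" as name(argument=value, ...), one argument or row to a line, values as JSON. carry_out: Moves the arm, as the interface text tells. Its arguments: {"type":"object","properties":{"commands":{"type":"array"},"grip":{"type":"number"}},"required":["commands"]}

```bash
mkdir -p pics
python3 - <<'E'
from workcell import ctrl
import cv2,pickle
for n in("scene","top"):
    d=ctrl.get_image(n); cv2.imwrite(f"pics/{n}0.png",d["pixels"]); pickle.dump(d,open(f"{n}0.pkl","wb"))
    print(n,d["intrinsics"],d["rvec"],d["tvec"])
print(ctrl.get_obs())
E
```

```text
scene [[510.62362011   0.         323.04092633]
 [  0.         510.62362011 241.74423813]
 [  0.           0.           1.        ]] [ 0.67710322  2.64923111 -1.12503929] [ 483.12838652  -87.39554811 1516.21803521]
top [[484.72953712   0.         327.64858441]
 [  0.         484.72953712 234.34744057]
 [  0.           0.           1.        ]] [ 2.15472927 -2.10506365  0.21237897] [ -27.43837461  544.57776761 1090.7082963 ]
{'t': 0.1, 'qpos': array([-1.14499740e+00,  4.23731089e-01,  1.63058739e+00, -2.04158307e-05,
        1.08858963e+00, -1.89992399e-02]), 'qvel': array([-0.00029262, -0.00174675, -0.00196221,  0.0001485 ,  0.0016218 ,
        0.00158932]), 'joint_torque': array([-1.12149448e-04, -5.45613849e+01, -2.74324179e+01,  6.44989195e-02,
        1.87809271e-02, -3.17192553e-05]), 'ee_pos': array([ 268.72545761, -563.70326966,  194.81055268]), 'orientation': array([ 1.97508377,  0.44802076, -1.97565778]), 'ft_force': array([-0.29779966, -0.73718932, -0.18793315]), 'moment': array([-0.00742924,  0.04739944,  0.03094592]), 'width': 88.07947139963085}
```

View pics/scene0.png

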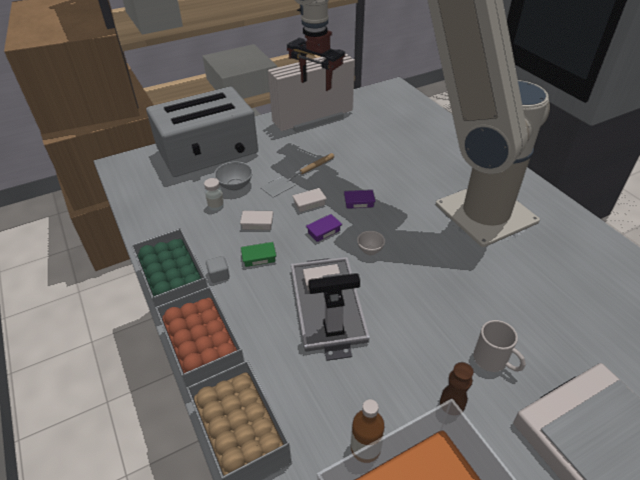

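View pics/top0.png

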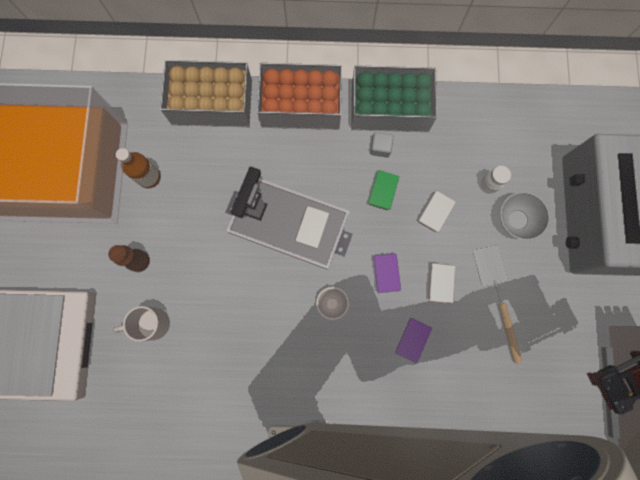

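The scene view shows the caddy at (330,305) with the T-handle at (333,283), and the base tub at (322,272). In the top view the base tub is at (312,228). The tub-shaped candidates there are white (437,211), white (442,283), green (384,190), purple (387,272) and dark purple (414,340). The two white ones fit tub_a and tub_b. I'll measure them and confirm in one crop.

```bash
cat > h.py <<'E'
import cv2,numpy as np,pickle
from workcell import ctrl
from scipy.spatial.transform import Rotation as R
def grab(n,save=None):
    d=ctrl.get_image(n)
    if save: cv2.imwrite(f"pics/{save}.png",d["pixels"])
    return d
def ray(d,uv,z):
    M=cv2.Rodrigues(np.array(d["rvec"],float))[0];c=-M.T@np.array(d["tvec"]).ravel()
    v=np.c_[np.atleast_2d(uv),np.ones(len(np.atleast_2d(uv)))]@np.linalg.inv(d["intrinsics"]).T@M
    return c+v*((z-c[2])/v[:,2])[:,None]
def proj(d,p): return cv2.projectPoints(np.atleast_2d(np.array(p,float)),np.array(d["rvec"],float),np.array(d["tvec"],float),d["intrinsics"],None)[0].reshape(-1,2)
def lids(d,box,z,thr=170,up=6):
    """white lid tops in pixel box -> centre, sizes, angle of long axis (deg)"""
    x0,y0,x1,y1=box;im=cv2.resize(d["pixels"][y0:y1,x0:x1],None,fx=up,fy=up,interpolation=cv2.INTER_CUBIC)
    m=(im.min(2)>thr).astype(np.uint8);out=[]
    for c in cv2.findContours(m,0,2)[0]:
        if cv2.contourArea(c)<300*up*up: continue
        w=ray(d,(c.reshape(-1,2)+.5)/up-.5+[x0,y0],z)
        (cx,cy),(a,b),t=cv2.minAreaRect(w[:,:2].astype(np.float32))
        if b>a:a,b,t=b,a,t+90
        out.append((cx,cy,a,b,(t+90)%180-90))
    return np.round(out,1)
E
python3 - <<'E'
from h import *
d=pickle.load(open("top0.pkl","rb"))
for thr in(150,165,180,195):
    print(thr)
    for b,z in(((410,180,465,240),30),((420,255,465,312),30),((285,195,345,260),50)): print(lids(d,b,z,thr).tolist())
M=cv2.Rodrigues(d["rvec"])[0];print("cam",-M.T@d["tvec"])
i=d["pixels"][155:355,225:525];cv2.imwrite("pics/crop1.png",cv2.resize(i,(798,532),interpolation=cv2.INTER_CUBIC))
E
```

```text
150
[[604.3, -277.6, 132.7, 122.3, -88.6]]
[[440.7, -290.2, 91.4, 58.7, -4.7]]
[[563.4, 22.4, 89.4, 55.3, -16.9]]
165
[[614.2, -280.2, 87.6, 53.5, -29.9]]
[[439.6, -288.3, 87.6, 53.7, -5.1]]
[[563.3, 22.6, 87.3, 53.3, -16.9]]
180
[[614.0, -279.8, 84.3, 50.7, -29.9]]
[[439.5, -287.9, 84.6, 50.3, -5.2]]
[[563.4, 22.5, 84.9, 50.8, -17.0]]
195
[]
[]
[]
cam [ 334.25291774   -2.16980862 1172.7031491 ]
```

View pics/crop1.png

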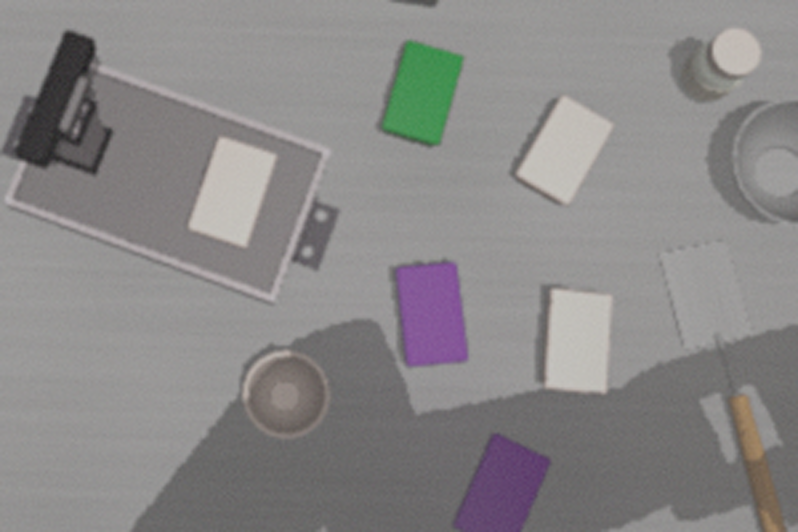

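The crop confirms it: the white tubs are at crop (565,150) and (578,340), and the green and purple ones are look-alikes. Sizes match 90x56. The nearer one is at (440,-288) and the farther at (614,-280). The base is at (563,22.5), angle -17°. Next I'll work out the first move and check the caddy axes.

```bash
cat >> h.py <<'E'
def plan(x,y,z,yaw):
    """shift (mm) along present tool axes to x,y,z; then turn (deg) about tool axes so tool x is down, tool y at yaw mod 180"""
    o=ctrl.get_obs();r=R.from_rotvec(o["orientation"]);p=np.array(o["ee_pos"])
    best=None
    for k in(0,180):
        a=np.radians(yaw+k);ty=np.array([np.cos(a),np.sin(a),0]);tx=np.array([0,0,-1.])
        t=r.inv()*R.from_matrix(np.c_[tx,ty,np.cross(tx,ty)])
        if best is None or t.magnitude()<best.magnitude(): best=t
    print("t",round(o["t"],2),"pos",p.round(1),"q6",o["qpos"][5].round(2),"w",round(o["width"],1),"F",np.round(o["ft_force"],1))
    print("shift mm",(r.inv().apply(np.array([x,y,z])-p)).round(1),"turn deg",best.as_rotvec(True).round(1))
E
python3 - <<'E'
from h import *
plan(439.6,-288.2,120,85)
for n in("scene","top"):
    d=pickle.load(open(n+"0.pkl","rb"))
    m=(d["pixels"].max(2)<40).astype(np.uint8)
    b=(225,160,270,225) if n=="top" else (300,260,365,300)
    mm=np.zeros_like(m);mm[b[1]:b[3],b[0]:b[2]]=m[b[1]:b[3],b[0]:b[2]]
    c=max(cv2.findContours(mm,0,2)[0],key=cv2.contourArea).reshape(-1,2)
    print(n,cv2.minAreaRect(c.astype(np.float32)), "pred grip px",proj(d,[607,166,178]), proj(d,[[607-52.6,166+16,190],[607+52.6,166-16,190]]).tolist())
E
```

```text
t 0.1 pos [ 268.7 -563.7  194.8] q6 -0.02 w 88.1 F [-0.3 -0.7 -0.2]
shift mm [  75.  -175.1 -272.8] turn deg [30.5  0.   0.1]
scene ((334.4231872558594, 288.09722900390625), (23.426666259765625, 50.47541809082031), 83.2901611328125) pred grip px [[335.91214631 284.39033644]] [[361.3047066386409, 276.5835164330102], [310.2653936889979, 284.7236227998057]]
top ((256.0, 180.0), (0.0, 0.0), 0.0) pred grip px [[243.85627075 192.44767037]] [[233.8611161638127, 215.23046576851496], [251.90257767103253, 167.04568890404136]]
```

Call:
carry_out(
  commands=[
    [0.0125, -0.029, -0.0455, 0, 0, 0],
    [0.0125, -0.029, -0.0455, 0, 0, 0],
    [0.0125, -0.029, -0.0455, 0, 0, 0],
    [0.0125, -0.029, -0.0455, 0, 0, 0],
    [0.0125, -0.029, -0.0455, 0, 0, 0],
    [0.0125, -0.029, -0.0455, 0, 0, 0],
    [0, 0, 0, 10, 0, 0],
    [0, 0, 0, 10, 0, 0],
  ],
  grip=0,
)

```text
t: 1.1
ee_pos: [444.3, -280.4, 115.4]
orientation: [2.176, 0.095, -2.182]
ft_force: [-0.8, -0.9, -0.0]
width: 88.2
```

Run:
```python
from h import *
plan(439.6,-288.2,6,85)
```

```text
t 1.1 pos [ 444.3 -280.4  115.4] q6 0.9 w 88.2 F [-0.8 -0.9 -0. ]
shift mm [109.4   7.6   5. ] turn deg [9.9 0.2 0.1]
```

Call:
carry_out(
  commands=[
    [0.01, 0.0075, 0.005, 0, 0, 0],
    [0.02, 0, 0, 9.9, 0, 0],
    [0.02, 0, 0, 0, 0, 0],
    [0, 0, 0, 0, 0, 0],
  ],
)

```text
t: 1.6
ee_pos: [438.0, -289.6, 62.1]
orientation: [-2.174, 0.085, 2.184]
ft_force: [-0.4, 0.7, 0.1]
width: 87.7
```

Run:
```python
from h import *
plan(439.6,-288.2,6,85)
d=grab("scene")
i=d["pixels"];u=proj(d,[440,-288,30])[0].astype(int);print(u)
cv2.imwrite("pics/s2.png",cv2.resize(i[max(0,u[1]-90):u[1]+60,u[0]-100:u[0]+100],(800,600),interpolation=cv2.INTER_CUBIC))
```

```text
t 1.6 pos [ 438.  -289.6   62.1] q6 1.05 w 87.7 F [-0.4  0.7  0.1]
shift mm [56.1 -1.4 -1.7] turn deg [0.4 0.3 0.1]
[309 196]
```

View pics/s2.png

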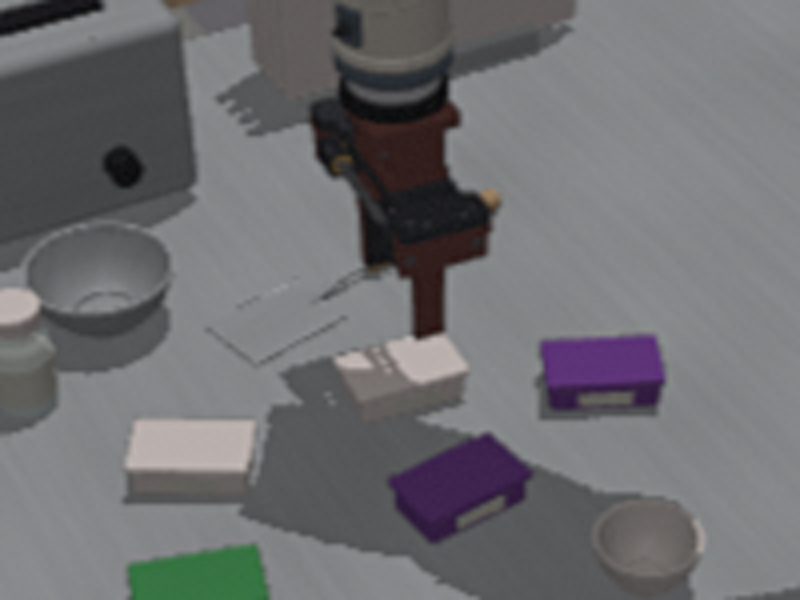

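Run:
```python
from h import *
d=pickle.load(open("scene0.pkl","rb"))
f=lambda p:((proj(d,p)-[209,106])*4).round()
print(f([[442,-245.6,62],[434,-333,62],[440,-288,30],[440,-288,0],[442,-245.6,5]]))
```

```text
[[424. 360.]
 [380. 293.]
 [401. 361.]
 [402. 392.]
 [426. 420.]]
```

Run:
```python
from h import *
d=pickle.load(open("scene0.pkl","rb"))
o=ctrl.get_obs();r=R.from_rotvec([1.97508377,0.44802076,-1.97565778])
y=r.apply([0,1,0]);p=np.array([268.7,-563.7,194.8])
print("start: tips predicted", proj(d,[p+y*50,p-y*50]).round(1).tolist(),"obs ~ (304,82),(330,90)")
e=grab("top");p=np.array(o["ee_pos"]);y=R.from_rotvec(o["orientation"]).apply([0,1,0])
print("top tips pred",proj(e,[p+y*50,p-y*50]).round(1).tolist())
a=cv2.resize(e["pixels"][230:340,380:520],(560,440),interpolation=cv2.INTER_CUBIC)
b=cv2.resize(d["pixels"][30:100,280:360],(240,210),interpolation=cv2.INTER_CUBIC)
c=np.zeros((440,800,3),np.uint8);c[:,:560]=a;c[:210,560:]=b
cv2.imwrite("pics/c3.png",c)
```

```text
start: tips predicted [[303.5, 88.7], [328.4, 97.3]] obs ~ (304,82),(330,90)
top tips pred [[468.2, 284.1], [424.9, 279.6]]
```

View pics/c3.png

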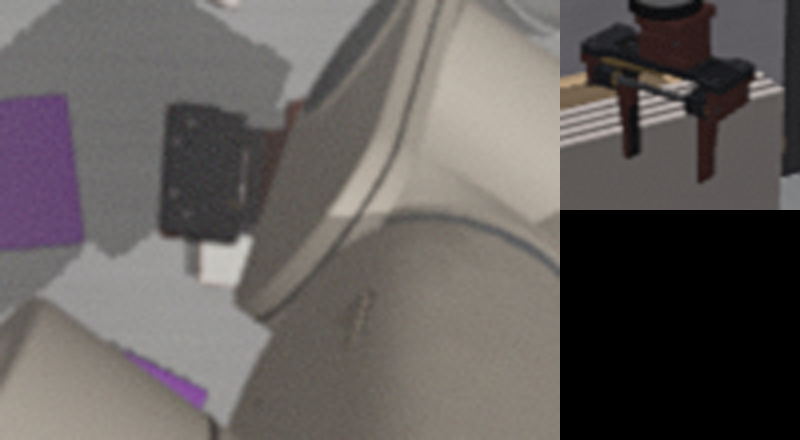

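The visible finger tips look about 7 px (~19 mm) higher than the projected TCP, in both pictures. The grip height is therefore in doubt, so I'll descend in steps, close, and check width and force.

Call:
carry_out(
  commands=[
    [0.02, -0.0015, -0.0015, 0, 0, 0],
    [0.02, 0, 0, 0, 0, 0],
    [0.01, 0, 0, 0, 0, 0],
    [0, 0, 0, 0, 0, 0],
  ],
)

```text
t: 2.2
ee_pos: [443.0, -291.4, 15.7]
orientation: [-2.187, 0.088, 2.179]
ft_force: [-1.3, 0.2, 0.2]
width: 88.0
```

Run:
```python
from h import *
plan(439.6,-288.2,5,85)
d=grab("scene");cv2.imwrite("pics/s4.png",cv2.resize(d["pixels"][140:220,259:359],(800,640),interpolation=cv2.INTER_CUBIC)[:600])
```

```text
t 2.2 pos [ 443.  -291.4   15.7] q6 1.04 w 88.0 F [-1.3  0.2  0.2]
shift mm [10.7 -2.9  3.6] turn deg [ 0.6 -0.2 -0.1]
```

View pics/s4.png

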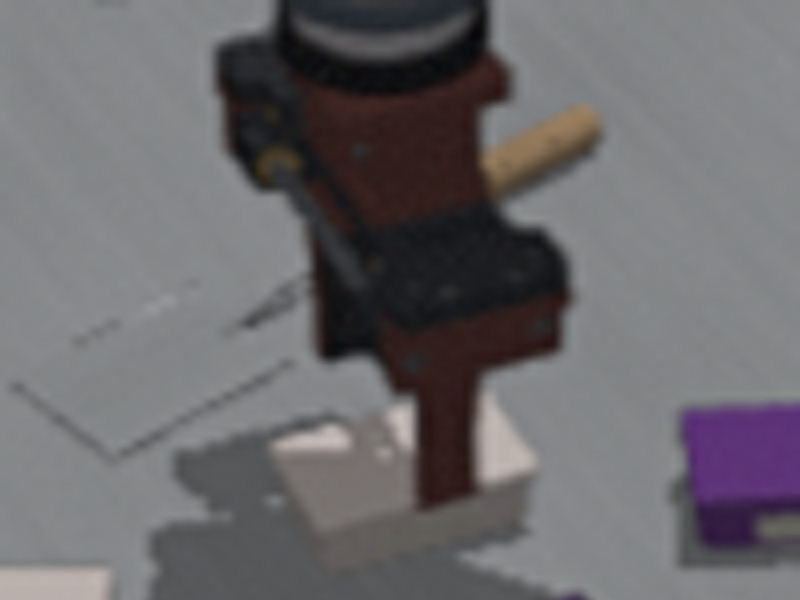

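The near finger clears the tub's near side, with its tip at crop (445,505). There is no contact. I'll go lower and close.

Call:
carry_out(
  commands=[
    [0.006, -0.003, 0.0035, 0.5, 0, 0],
    [0.004, 0, 0, 0, 0, 0],
    [0, 0, 0, 0, 0, 0],
    [0, 0, 0, 0, 0, 0],
  ],
)

```text
t: 2.75
ee_pos: [440.7, -288.7, 6.9]
orientation: [-2.186, 0.099, 2.173]
ft_force: [-0.8, -0.1, -0.4]
width: 87.6
```

Call:
carry_out(
  commands=[
    [0, 0, 0, 0, 0, 0],
    [0, 0, 0, 0, 0, 0],
    [0, 0, 0, 0, 0, 0],
    [0, 0, 0, 0, 0, 0],
    [0, 0, 0, 0, 0, 0],
    [0, 0, 0, 0, 0, 0],
  ],
  grip=1,
)

```text
t: 3.5
ee_pos: [441.0, -288.9, 7.2]
orientation: [-2.187, 0.099, 2.172]
ft_force: [-0.9, -0.0, 0.5]
width: 31.6
```

Run:
```python
from h import *
plan(439.6,-288.2,5,85)
d=grab("scene","s5");cv2.imwrite("pics/s5c.png",cv2.resize(d["pixels"][140:220,259:359],(800,640),interpolation=cv2.INTER_CUBIC)[:600])
```

```text
t 3.5 pos [ 441.  -288.9    7.2] q6 1.06 w 31.6 F [-0.9 -0.   0.5]
shift mm [ 2.2 -0.6  1.4] turn deg [ 0.1 -0.4 -0.3]
```

View pics/s5c.png

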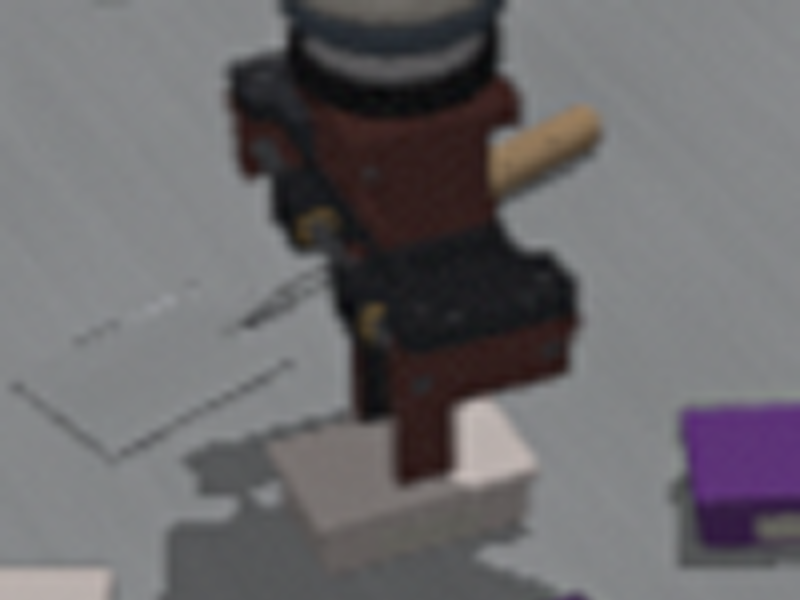

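The fingers closed above the lid (width 31.6), so the real tips sit higher than the reported TCP. I'll estimate the offset from the near finger tip in three images.

Run:
```python
from h import *
d=pickle.load(open("scene0.pkl","rb"))
# (pos, rotvec, half outer, observed px of bottom middle of outer face of each finger(sign))
S=[([268.7,-563.7,194.8],[1.975,.448,-1.9757],57.5,[(+1,None),(-1,(328,90))]),
([443,-291.4,15.7],[-2.187,.088,2.179],57.5,[(1,(314.6,203))]),
([441,-288.9,7.2],[-2.187,.099,2.172],29.3,[(1,(312.1,200.3))])]
for p,rv,h,obs in S:
    y=R.from_rotvec(rv).apply([0,1,0])
    print("y axis",y.round(2))
    for s in(1,-1):
        q=np.array(p)+s*h*y
        for dz in(0,10,20,30,40): print(s,dz,proj(d,q+[0,0,dz]).round(1)[0],end=' ')
        print()
    print(obs)
```

```text
y axis [ 0.43 -0.9  -0.  ]
1 0 [301.7  88.1] 1 10 [301.6  85.2] 1 20 [301.5  82.3] 1 30 [301.3  79.5] 1 40 [301.2  76.5] 
-1 0 [330.3  98. ] -1 10 [330.3  95.1] -1 20 [330.3  92.2] -1 30 [330.3  89.3] -1 40 [330.3  86.3] 
[(1, None), (-1, (328, 90))]
y axis [-0.08 -1.    0.  ]
1 0 [300.8 188.9] 1 10 [300.7 186.3] 1 20 [300.6 183.7] 1 30 [300.4 181.1] 1 40 [300.3 178.5] 
-1 0 [315.6 211.1] -1 10 [315.5 208.5] -1 20 [315.5 205.8] -1 30 [315.4 203.2] -1 40 [315.3 200.5] 
[(1, (314.6, 203))]
y axis [-0.09 -1.    0.  ]
1 0 [305.4 196.5] 1 10 [305.3 194. ] 1 20 [305.2 191.4] 1 30 [305.1 188.8] 1 40 [305.  186.2] 
-1 0 [312.8 207.9] -1 10 [312.7 205.3] -1 20 [312.7 202.7] -1 30 [312.6 200.1] -1 40 [312.5 197.5] 
[(1, (312.1, 200.3))]
```

All three views agree that the tips are about 29 mm above the reported TCP. So I work with true z = reading + 29, checked by contact force. Open and descend to a reading of about -21.

Call:
carry_out(
  commands=[
    [0, 0, 0, 0, 0, 0],
    [0, 0, 0, 0, 0, 0],
    [0, 0, 0, 0, 0, 0],
    [0, 0, 0, 0, 0, 0],
    [0, 0, 0, 0, 0, 0],
    [0, 0, 0.0015, 0, 0, 0],
  ],
  grip=0,
)

```text
t: 4.3
ee_pos: [439.5, -288.8, 7.2]
orientation: [-2.187, 0.099, 2.172]
ft_force: [0.9, 0.2, 0.2]
width: 84.2
```

Call:
carry_out(
  commands=[
    [0.012, 0, 0, 0, 0, 0],
    [0.008, 0, 0, 0, 0, 0],
    [0.004, 0, 0, 0, 0, 0],
    [0.002, 0, 0, 0, 0, 0],
    [0, 0, 0, 0, 0, 0],
  ],
)

```text
t: 4.92
ee_pos: [439.1, -288.6, -21.3]
orientation: [-2.185, 0.099, 2.173]
ft_force: [1.2, 0.4, 0.2]
width: 87.7
```

Call:
carry_out(
  commands=[
    [0, 0, 0, 0, 0, 0],
    [0, 0, 0, 0, 0, 0],
    [0, 0, 0, 0, 0, 0],
    [0, 0, 0, 0, 0, 0],
    [0, 0, 0, 0, 0, 0],
    [0, 0, 0, 0, 0, 0],
  ],
  grip=1,
)

```text
t: 5.68
ee_pos: [439.4, -288.8, -20.8]
orientation: [-2.187, 0.099, 2.172]
ft_force: [1.0, -0.5, -0.6]
width: 56.0
```

Gripped at 56.0 mm. Lift.

Call:
carry_out(
  commands=[
    [-0.02, 0, 0, 0, 0, 0],
    [-0.03, 0, 0, 0, 0, 0],
    [-0.03, 0, 0, 0, 0, 0],
    [-0.02, 0, 0, 0, 0, 0],
    [-0.01, 0, 0, 0, 0, 0],
    [0, 0, 0, 0, 0, 0],
  ],
)

```text
t: 6.42
ee_pos: [437.7, -287.5, 91.3]
orientation: [-2.183, 0.097, 2.174]
ft_force: [-0.8, -0.3, -1.5]
width: 55.8
```

Run:
```python
from h import *
plan(563.4,22.5,90,73)
```

```text
t 6.42 pos [ 437.7 -287.5   91.3] q6 1.05 w 55.8 F [-0.8 -0.3 -1.5]
shift mm [   0.8 -319.7  -98.5] turn deg [12.1 -0.3 -0.1]
```

Call:
carry_out(
  commands=[
    [0, -0.03, -0.0095, 0, 0, 0],
    [0, -0.045, -0.0135, 0, 0, 0],
    [0, -0.045, -0.0135, 0, 0, 0],
    [0, -0.045, -0.0135, 0, 0, 0],
    [0, -0.045, -0.0135, 0, 0, 0],
    [0, -0.045, -0.0135, 0, 0, 0],
    [0, -0.04, -0.013, 0, 0, 0],
    [0, 0, 0, 6, 0, 0],
  ],
)

```text
t: 7.42
ee_pos: [552.8, 7.6, 82.3]
orientation: [-2.113, 0.211, 2.126]
ft_force: [-1.1, -1.4, -1.9]
width: 56.1
```

Run:
```python
from h import *
plan(563.4,22.5,50,73)
```

```text
t 7.42 pos [552.8   7.6  82.3] q6 1.76 w 56.1 F [-1.1 -1.4 -1.9]
shift mm [ 32.2 -16.7  -7.7] turn deg [ 5.8  0.3 -0.2]
```

Call:
carry_out(
  commands=[
    [0.01, -0.0165, -0.0075, 0, 0, 0],
    [0.014, 0, 0, 5.8, 0.3, 0],
    [0.012, 0, 0, 0, 0, 0],
    [0.002, 0, 0, 0, 0, 0],
    [0, 0, 0, 0, 0, 0],
    [0, 0, 0, 0, 0, 0],
  ],
)

```text
t: 8.18
ee_pos: [563.1, 24.2, 38.4]
orientation: [-2.062, 0.305, 2.073]
ft_force: [-0.2, 0.4, -1.1]
width: 56.1
```

Run:
```python
from h import *
plan(563.4,22.5,30,73)
d=grab("scene");e=grab("top")
a=cv2.resize(d["pixels"][230:330,270:380],(440,400),interpolation=cv2.INTER_CUBIC)
b=cv2.resize(e["pixels"][175:275,265:355],(360,400),interpolation=cv2.INTER_CUBIC)
cv2.imwrite("pics/c6.png",np.hstack([a,b]))
```

```text
t 8.18 pos [563.1  24.2  38.4] q6 1.89 w 56.1 F [-0.2  0.4 -1.1]
shift mm [ 8.4  1.6 -0.8] turn deg [ 0.4  0.3 -0.2]
```

View pics/c6.png

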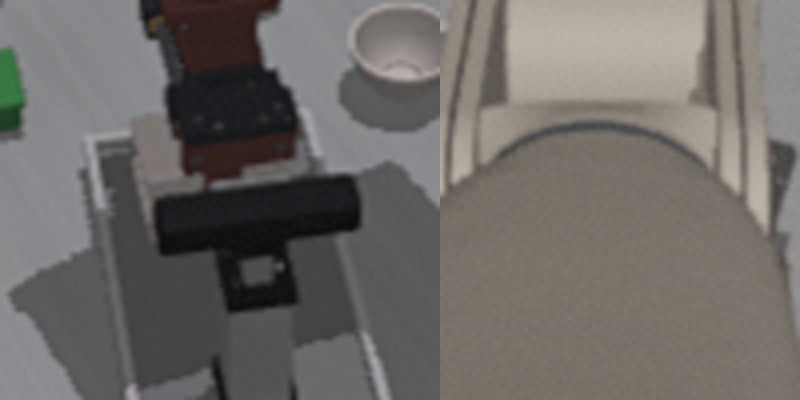

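The held tub sits over the base tub at left-crop (160,165), and the handle is clear (8 pictures so far). Lower to contact in small steps.

Call:
carry_out(
  commands=[
    [0.004, 0.0015, -0.0008, 0.4, 0.3, -0.2],
    [0.0025, 0, 0, 0, 0, 0],
    [0.001, 0, 0, 0, 0, 0],
  ],
)

```text
t: 8.65
ee_pos: [564.0, 22.3, 31.4]
orientation: [-2.064, 0.309, 2.059]
ft_force: [-0.3, 1.5, -1.1]
width: 55.8
```

Call:
carry_out(
  commands=[
    [0.001, 0, 0, 0, 0, 0],
    [0, 0, 0, 0, 0, 0],
  ],
)

```text
t: 8.9
ee_pos: [564.0, 22.3, 30.2]
orientation: [-2.064, 0.309, 2.059]
ft_force: [1.6, -0.2, -1.7]
width: 56.0
```

Call:
carry_out(
  commands=[
    [0.001, 0, 0, 0, 0, 0],
    [0, 0, 0, 0, 0, 0],
  ],
)

```text
t: 9.15
ee_pos: [564.2, 22.3, 29.4]
orientation: [-2.064, 0.309, 2.058]
ft_force: [-0.6, 0.1, 0.6]
width: 56.2
```

Run:
```python
from h import *
plan(563.4,22.5,29,73)
```

```text
t 9.15 pos [564.2  22.3  29.4] q6 1.89 w 56.2 F [-0.6  0.1  0.6]
shift mm [0.4 0.  0.8] turn deg [-0.  -0.2  0. ]
```

Weight is off at 29.4, as predicted. Release and rise.

Call:
carry_out(
  commands=[
    [0, 0, 0, 0, 0, 0],
    [0, 0, 0, 0, 0, 0],
    [0, 0, 0, 0, 0, 0],
    [0, 0, 0, 0, 0, 0],
    [0, 0, 0, 0, 0, 0],
  ],
  grip=0,
)

```text
t: 9.78
ee_pos: [564.4, 22.4, 29.5]
orientation: [-2.065, 0.309, 2.058]
ft_force: [-0.2, -0.8, 0.8]
width: 87.8
```

Call:
carry_out(
  commands=[
    [-0.02, 0, 0, 0, 0, 0],
    [-0.03, 0, 0, 0, 0, 0],
    [-0.03, 0, 0, 0, 0, 0],
    [-0.005, 0, 0, 0, 0, 0],
  ],
)

```text
t: 10.28
ee_pos: [563.3, 22.4, 115.6]
orientation: [-2.063, 0.309, 2.06]
ft_force: [-0.7, 0.5, 0.1]
width: 87.9
```

Run:
```python
from h import *
plan(614.1,-280,90,60)
```

```text
t 10.28 pos [563.3  22.4 115.6] q6 1.89 w 87.9 F [-0.7  0.5  0.1]
shift mm [  25.8  274.2 -137.1] turn deg [13.  -0.1  0. ]
```

Call:
carry_out(
  commands=[
    [0, 0.025, -0.013, 0, 0, 0],
    [0, 0.043, -0.0215, 0, 0, 0],
    [0.004, 0.043, -0.0215, 0, 0, 0],
    [0.006, 0.043, -0.0215, 0, 0, 0],
    [0.006, 0.043, -0.0215, 0, 0, 0],
    [0.006, 0.038, -0.0195, 0, 0, 0],
    [0.003, 0.02, -0.011, 0, 0, 0],
    [0, 0, 0, 6.5, 0, 0],
  ],
)

```text
t: 11.28
ee_pos: [610.7, -266.0, 81.3]
orientation: [-1.988, 0.414, 2.001]
ft_force: [-0.3, 0.7, 0.5]
width: 87.7
```

Run:
```python
from h import *
plan(614.1,-280,-21,60)
d=grab("top")
for thr in(150,165,180): print(lids(d,(405,180,470,245),30,thr).tolist(),lids(d,(275,185,350,265),80,thr).tolist())
```

```text
t 11.28 pos [ 610.7 -266.    81.3] q6 1.55 w 87.7 F [-0.3  0.7  0.5]
shift mm [102.2  11.5  -9.4] turn deg [ 6.5  0.4 -0. ]
[] [[582.8, 16.5, 56.2, 49.7, 72.7]]
[] [[582.9, 17.1, 53.3, 47.6, 73.0]]
[] []
```

Call:
carry_out(
  commands=[
    [0.02, 0.0115, -0.0095, 0, 0, 0],
    [0.015, 0, 0, 6.5, 0.4, 0],
    [0, 0, 0, 0, 0, 0],
  ],
)

```text
t: 11.7
ee_pos: [613.9, -277.2, 44.0]
orientation: [-1.923, 0.516, 1.928]
ft_force: [0.3, -0.3, 0.8]
width: 87.8
```

Run:
```python
from h import *
plan(614.1,-280,-21,60)
```

```text
t 11.7 pos [ 613.9 -277.2   44. ] q6 1.65 w 87.8 F [ 0.3 -0.3  0.8]
shift mm [65.   2.3 -1.8] turn deg [-0.1  0.2  0. ]
```

Call:
carry_out(
  commands=[
    [0.02, 0.0023, -0.0018, 0, 0, 0],
    [0.02, 0, 0, 0, 0, 0],
    [0.015, 0, 0, 0, 0, 0],
    [0.007, 0, 0, 0, 0, 0],
    [0, 0, 0, 0, 0, 0],
    [0.001, 0, 0, 0, 0, 0],
  ],
)

```text
t: 12.45
ee_pos: [614.7, -279.0, -23.0]
orientation: [-1.928, 0.51, 1.933]
ft_force: [0.9, -0.1, 0.5]
width: 88.3
```

Run:
```python
from h import *
plan(614.1,-280,-21,60)
```

```text
t 12.45 pos [ 614.7 -279.   -23. ] q6 1.64 w 88.3 F [ 0.9 -0.1  0.5]
shift mm [-2.   1.1  0. ] turn deg [0.4 0.2 0. ]
```

Call:
carry_out(
  commands=[
    [-0.002, 0.001, 0, 0.4, 0.2, 0],
    [0, 0, 0, 0, 0, 0],
  ],
)

```text
t: 12.7
ee_pos: [614.8, -280.3, -19.8]
orientation: [-1.929, 0.518, 1.924]
ft_force: [-0.3, -0.2, -0.7]
width: 87.9
```

Call:
carry_out(
  commands=[
    [0, 0, 0, 0, 0, 0],
    [0, 0, 0, 0, 0, 0],
    [0, 0, 0, 0, 0, 0],
    [0, 0, 0, 0, 0, 0],
    [0, 0, 0, 0, 0, 0],
    [0, 0, 0, 0, 0, 0],
  ],
  grip=1,
)

```text
t: 13.45
ee_pos: [615.2, -280.6, -19.0]
orientation: [-1.93, 0.518, 1.923]
ft_force: [0.3, 0.1, 0.9]
width: 55.9
```

Call:
carry_out(
  commands=[
    [-0.02, 0, 0, 0, 0, 0],
    [-0.03, 0, 0, 0, 0, 0],
    [-0.04, 0, 0, 0, 0, 0],
    [-0.04, 0, 0, 0, 0, 0],
    [-0.02, 0, 0, 0, 0, 0],
    [0, 0, 0, 0, 0, 0],
  ],
)

```text
t: 14.2
ee_pos: [615.0, -280.4, 141.2]
orientation: [-1.932, 0.518, 1.92]
ft_force: [-0.3, -1.8, -1.3]
width: 55.5
```

Run:
```python
from h import *
plan(563.4,22.5,120,73)
d=grab("scene");p=[[563.4,22.5,80],[563.4,22.5,50]];u=proj(d,p);print(u)
x,y=u[0].astype(int);cv2.imwrite("pics/s9.png",cv2.resize(d["pixels"][y-30:y+45,x-50:x+50],(800,600),interpolation=cv2.INTER_CUBIC))
```

```text
t 14.2 pos [ 615.  -280.4  141.2] q6 1.65 w 55.5 F [-0.3 -1.8 -1.3]
shift mm [  20.2 -236.3  196.6] turn deg [-13.1  -0.4   0. ]
[[322.22182765 265.60257442]
 [322.33289559 273.82645145]]
```

View pics/s9.png

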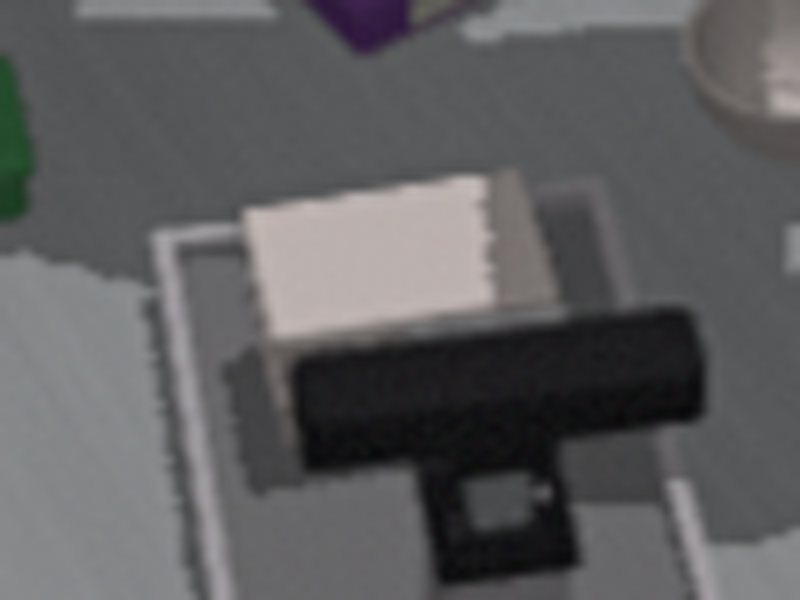

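The middle tub lies squarely on the base. Its lid corners are at crop (243,210), (518,170), (560,305) and (270,338). I'll check those in mm.

Run:
```python
from h import *
d=pickle.load(open("scene0.pkl","rb"))
f=lambda c,z,o,s:ray(d,np.array(c)/s+o-.4,z)[:,:2]
w=f([[243,210],[518,170],[560,305],[270,338]],80,np.array([272,235]),8)
print(w.round(1),w.mean(0).round(1),[np.linalg.norm(w[i]-w[i-1]).round(1) for i in range(4)],np.degrees(np.arctan2(*(w[0]-w[1])[::-1])))
# base lid in the first scene image (top part visible)
i=d["pixels"];m=(i.min(2)>150)[255:285,300:345]
ys,xs=np.nonzero(m);print(xs.min()+300,xs.max()+300,ys.min()+255)
b=ray(d,proj(d,[[563.4,22.5,50]]),50);print(b)
c=np.array([[45,28],[45,-28],[-45,-28],[-45,28]]);a=np.radians(-17);c=c@np.array([[np.cos(a),np.sin(a)],[-np.sin(a),np.cos(a)]])
print(proj(d,np.c_[c+[563.4,22.5],[50]*4]).round(1).tolist())
```

```text
[[599.7 -16.1]
 [516.5  10.1]
 [533.5  66.1]
 [616.6  35.5]] [566.6  23.9] [np.float64(54.3), np.float64(87.3), np.float64(58.5), np.float64(88.6)] -17.466963987377927
304 338 264
[[563.4  22.5  50. ]]
[[306.6, 284.9], [302.7, 268.5], [337.4, 263.2], [342.4, 279.3]]
```

Run:
```python
from h import *
plan(565.1,22,100,73)
```

```text
t 14.25 pos [ 614.5 -280.2  140.2] q6 1.65 w 55.6 F [-0.4 -0.6 -1.4]
shift mm [  39.5 -236.7  194.3] turn deg [-13.1  -0.3   0. ]
```

Call:
carry_out(
  commands=[
    [0, -0.022, 0.0185, 0, 0, 0],
    [0, -0.036, 0.03, 0, 0, 0],
    [0.005, -0.036, 0.03, 0, 0, 0],
    [0.005, -0.036, 0.03, 0, 0, 0],
    [0.005, -0.036, 0.03, 0, 0, 0],
    [0.005, -0.036, 0.03, 0, 0, 0],
    [0.005, -0.018, 0.0155, 0, 0, 0],
    [0, 0, 0, -6.5, 0, 0],
  ],
)

```text
t: 15.25
ee_pos: [557.1, 11.3, 105.3]
orientation: [-1.986, 0.418, 2.006]
ft_force: [0.3, -0.3, -0.5]
width: 55.9
```

Run:
```python
from h import *
plan(565.1,22,75,73)
```

```text
t 15.25 pos [557.1  11.3 105.3] q6 1.98 w 55.9 F [ 0.3 -0.3 -0.5]
shift mm [ 30.2 -13.1  -3.4] turn deg [-6.5  0.5 -0.2]
```

Call:
carry_out(
  commands=[
    [0.004, -0.013, -0.0035, 0, 0, 0],
    [0.01, 0, 0, -6.5, 0.5, 0],
    [0.01, 0, 0, 0, 0, 0],
    [0, 0, 0, 0, 0, 0],
    [0, 0, 0, 0, 0, 0],
  ],
)

```text
t: 15.88
ee_pos: [565.1, 23.3, 77.2]
orientation: [-2.052, 0.321, 2.064]
ft_force: [1.2, -0.0, -1.2]
width: 56.1
```

Run:
```python
from h import *
plan(565.1,22,66,73)
```

```text
t 15.88 pos [565.1  23.3  77.2] q6 1.9 w 56.1 F [ 1.2 -0.  -1.2]
shift mm [11.2  1.2 -0.4] turn deg [-0.6  0.3 -0.2]
```

Call:
carry_out(
  commands=[
    [0.006, 0.0012, -0.0004, -0.6, 0.3, -0.2],
    [0.006, 0, 0, 0, 0, 0],
    [0.002, 0, 0, 0, 0, 0],
    [0, 0, 0, 0, 0, 0],
  ],
)

```text
t: 16.38
ee_pos: [565.6, 21.5, 62.8]
orientation: [-2.063, 0.31, 2.06]
ft_force: [0.3, 0.4, -1.1]
width: 55.8
```

Run:
```python
from h import *
plan(565.1,22,61,73)
```

```text
t 16.38 pos [565.6  21.5  62.8] q6 1.89 w 55.8 F [ 0.3  0.4 -1.1]
shift mm [ 1.8 -0.3  0.6] turn deg [-0.1 -0.1 -0. ]
```

Call:
carry_out(
  commands=[
    [0.001, -0.0003, 0.0005, 0, 0, 0],
    [0.001, 0, 0, 0, 0, 0],
    [0, 0, 0, 0, 0, 0],
  ],
)

```text
t: 16.75
ee_pos: [565.5, 22.1, 61.1]
orientation: [-2.064, 0.309, 2.059]
ft_force: [-0.4, 0.7, -1.9]
width: 55.7
```

Run:
```python
from h import *
plan(565.1,22,61,73)
```

```text
t 16.75 pos [565.5  22.1  61.1] q6 1.89 w 55.7 F [-0.4  0.7 -1.9]
shift mm [0.1 0.2 0.4] turn deg [-0.1 -0.1  0. ]
```

Not yet in contact; go 1 mm more.

Call:
carry_out(
  commands=[
    [0.001, 0, 0.0003, 0, 0, 0],
    [0, 0, 0, 0, 0, 0],
  ],
)

```text
t: 17.0
ee_pos: [565.8, 22.1, 61.2]
orientation: [-2.065, 0.309, 2.058]
ft_force: [0.4, 0.5, -1.0]
width: 55.6
```

Call:
carry_out(
  commands=[
    [0.0008, 0, 0, 0, 0, 0],
    [0, 0, 0, 0, 0, 0],
  ],
)

```text
t: 17.25
ee_pos: [565.9, 22.1, 61.0]
orientation: [-2.065, 0.309, 2.058]
ft_force: [0.1, 0.2, -0.8]
width: 55.8
```

Call:
carry_out(
  commands=[
    [0.002, 0, 0.0003, 0, 0, 0],
    [0.0005, 0, 0, 0, 0, 0],
  ],
)

```text
t: 17.5
ee_pos: [566.1, 22.1, 61.0]
orientation: [-2.066, 0.309, 2.057]
ft_force: [0.3, 0.2, -0.5]
width: 56.2
```

Run:
```python
from h import *
plan(565.1,22,60,73)
```

```text
t 17.5 pos [566.1  22.1  61. ] q6 1.89 w 56.2 F [ 0.3  0.2 -0.5]
shift mm [1.  0.4 1. ] turn deg [-0.  -0.3  0. ]
```

Supported at 61.0, as predicted, but x has drifted 1 mm. Ease up, correct, set down and release.

Call:
carry_out(
  commands=[
    [-0.002, 0, 0.0015, 0, -0.3, 0],
    [0, 0, 0.0005, 0, 0, 0],
    [0.0015, 0, 0, 0, 0, 0],
  ],
)

```text
t: 17.88
ee_pos: [564.0, 22.8, 61.0]
orientation: [-2.06, 0.308, 2.062]
ft_force: [-1.8, 0.2, 10.3]
width: 55.9
```

Run:
```python
from h import *
plan(565.1,22,61,73)
```

```text
t 17.88 pos [564.   22.8  61. ] q6 1.89 w 55.9 F [-1.8  0.2 10.3]
shift mm [-0.   0.4 -1.3] turn deg [-0.   0.1  0. ]
```

Call:
carry_out(
  commands=[
    [-0.0012, 0, -0.001, 0, 0, 0],
    [0.0005, 0, 0, 0, 0, 0],
  ],
)

```text
t: 18.12
ee_pos: [564.8, 22.5, 61.3]
orientation: [-2.059, 0.308, 2.063]
ft_force: [-0.8, 0.3, -1.0]
width: 55.4
```

Call:
carry_out(
  commands=[
    [0, 0, 0, 0, 0, 0],
    [0, 0, 0, 0, 0, 0],
    [0, 0, 0, 0, 0, 0],
    [0, 0, 0, 0, 0, 0],
    [0, 0, 0, 0, 0, 0],
  ],
  grip=0,
)

```text
t: 18.75
ee_pos: [565.0, 22.5, 61.2]
orientation: [-2.06, 0.308, 2.063]
ft_force: [0.1, -0.3, -0.0]
width: 88.0
```

Call:
carry_out(
  commands=[
    [-0.02, 0, 0, 0, 0, 0],
    [-0.03, 0, 0, 0, 0, 0],
    [-0.04, 0, 0, 0, 0, 0],
    [-0.05, 0, 0, 0, 0, 0],
    [-0.05, 0, 0, 0, 0, 0],
    [0, 0.05, 0, 0, 0, 0],
    [0, 0.05, 0, 0, 0, 0],
    [0, 0.05, 0, 0, 0, 0],
  ],
)

```text
t: 19.75
ee_pos: [521.5, -122.1, 258.2]
orientation: [-2.065, 0.303, 2.065]
ft_force: [0.8, -0.2, -1.0]
width: 87.6
```

Run:
```python
from h import *
plan(607,166,160,73)
d=grab("scene");e=grab("top")
x,y=272,222
a=cv2.resize(d["pixels"][y:y+90,x:x+70],(420,540),interpolation=cv2.INTER_CUBIC)
b=cv2.resize(e["pixels"][155:245,225:285],(360,540),interpolation=cv2.INTER_CUBIC)
cv2.imwrite("pics/c10.png",np.hstack([a,b]))
```

```text
t 19.75 pos [ 521.5 -122.1  258.2] q6 1.61 w 87.6 F [ 0.8 -0.2 -1. ]
shift mm [  98.2 -300.5    0.8] turn deg [ 0.3 -0.  -0. ]
```

View pics/c10.png

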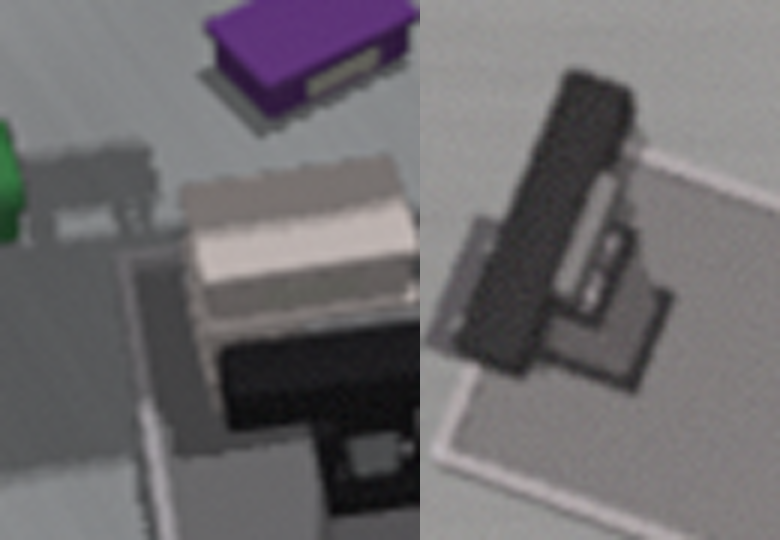

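The pile looks straight. The bar is seen from above with its centre near right-crop (545,222), and the button plate is on its -y side at (590,230). Convert this to mm and check against the caddy model.

Run:
```python
from h import *
e=grab("top");im=e["pixels"];up=6
x0,y0,x1,y1=225,160,265,222
m=(cv2.resize(im[y0:y1,x0:x1],None,fx=up,fy=up,interpolation=cv2.INTER_CUBIC).max(2)<72).astype(np.uint8)
m=cv2.morphologyEx(m,cv2.MORPH_OPEN,np.ones((40,40)))
c=max(cv2.findContours(m,0,2)[0],key=cv2.contourArea).reshape(-1,2)
w=ray(e,(c+.5)/up-.5+[x0,y0],190)[:,:2];print("bar at z190",cv2.minAreaRect(w.astype(np.float32)))
print("pred 607,166; tub b:")
for t in(165,175): print(lids(e,(285,185,345,260),110,t).tolist())
# scene: bar
d=grab("scene");im=d["pixels"];m=(im.max(2)<40).astype(np.uint8)
mm=np.zeros_like(m);mm[265:300,300:368]=m[265:300,300:368]
mm=cv2.morphologyEx(mm,cv2.MORPH_OPEN,np.ones((9,9)))
c=max(cv2.findContours(mm,0,2)[0],key=cv2.contourArea).reshape(-1,2);r=cv2.minAreaRect(c.astype(np.float32));print(r)
a=np.radians(-17);ux=np.array([np.cos(a),np.sin(a),0]);uy=np.array([-np.sin(a),np.cos(a),0])
for C in([607,166,178],[603,164,178]):
    C=np.array(C);q=proj(d,[C+sx*55*ux+sy*13*uy+[0,0,sz*12] for sx in(1,-1) for sy in(1,-1) for sz in(1,-1)])
    print(C,cv2.minAreaRect(q.astype(np.float32)))
```

```text
bar at z190 ((605.0794677734375, 159.8552703857422), (32.66135025024414, 109.46631622314453), 73.47843933105469)
pred 607,166; tub b:
[[567.4, 35.4, 87.5, 30.6, -15.0]]
[[567.5, 34.5, 85.1, 29.5, -16.6]]
((333.9017333984375, 285.0130920410156), (17.445608139038086, 50.1561279296875), 82.40535736083984)
[607 166 178] ((336.14813232421875, 284.29901123046875), (16.859554290771484, 53.79662322998047), 80.8123779296875)
[603 164 178] ((337.3221435546875, 282.9890441894531), (16.81695556640625, 53.69257354736328), 80.82991790771484)
```

Call:
carry_out(
  commands=[
    [0, -0.03, 0, 0, 0, 0],
    [0, -0.045, 0, 0, 0, 0],
    [0, -0.045, 0, 0, 0, 0],
    [0, -0.045, 0, 0, 0, 0],
    [0, -0.045, 0, 0, 0, 0],
    [0, -0.045, 0, 0, 0, 0],
    [0, -0.025, 0, 0, 0, 0],
    [0, 0, 0, 0, 0, 0],
  ],
)

```text
t: 20.95
ee_pos: [603.9, 167.3, 256.5]
orientation: [-2.066, 0.293, 2.07]
ft_force: [-0.3, 0.3, -1.1]
width: 87.8
```

Run:
```python
from h import *
plan(607,165,130,73)
```

```text
t 20.95 pos [603.9 167.3 256.5] q6 2.1 w 87.8 F [-0.3  0.3 -1.1]
shift mm [126.5   1.5  -3.9] turn deg [0.7 0.1 0.1]
```

Call:
carry_out(
  commands=[
    [0.02, 0.0015, -0.004, 0.7, 0, 0],
    [0.03, 0, 0, 0, 0, 0],
    [0, 0, 0, 0, 0, 0],
    [0, 0, 0, 0, 0, 0],
  ],
)

```text
t: 21.45
ee_pos: [605.8, 163.1, 202.7]
orientation: [-2.056, 0.309, 2.065]
ft_force: [0.2, 0.6, 0.5]
width: 87.9
```

Run:
```python
from h import *
plan(607,165,130,73)
d=grab("scene");cv2.imwrite("pics/c11.png",cv2.resize(d["pixels"][220:310,275:395],(800,600),interpolation=cv2.INTER_CUBIC))
```

```text
t 21.45 pos [605.8 163.1 202.7] q6 2.11 w 87.9 F [0.2 0.6 0.5]
shift mm [72.7 -2.2 -0.9] turn deg [-0.1  0.3  0. ]
```

View pics/c11.png

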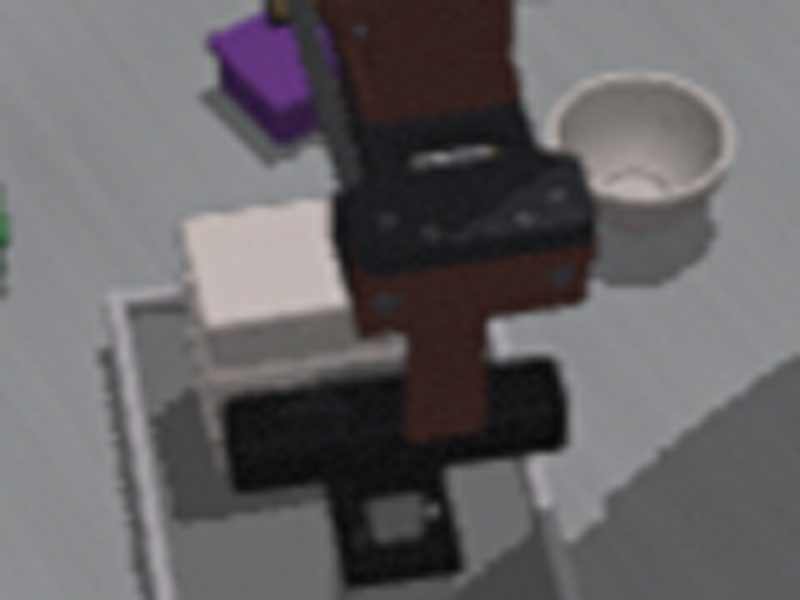

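Run:
```python
from h import *
d=pickle.load(open("scene0.pkl","rb"))
f=lambda p:((proj(d,p)-[275,220])*[800/120,600/90]).round()
o=ctrl.get_obs();y=-R.from_rotvec(o["orientation"]).apply([0,1,0]);p=o["ee_pos"]+[0,0,29]
print(y.round(2),"finger tip outer",f(p+57.5*y),"inner",f(p+44*y))
ux=np.array([.956,-.292,0])
for C in([607,165,178],[612,163,178],[615,162,178]): print(C,"ends bar",f([C+55*ux,C-55*ux]),"mid",f(C))
```

```text
[ 0.29  0.96 -0.  ] finger tip outer [[449. 445.]] inner [[438. 412.]]
[607, 165, 178] ends bar [[235. 454.]
 [572. 400.]] mid [[405. 427.]]
[612, 163, 178] ends bar [[218. 456.]
 [556. 402.]] mid [[388. 429.]]
[615, 162, 178] ends bar [[208. 457.]
 [546. 403.]] mid [[378. 430.]]
```

Finger and bar predictions match the picture (finger tip 447,440; bar middle about 397,425). That puts the bar centre at about (609,164.5), so I can descend to it.

Call:
carry_out(
  commands=[
    [0.015, -0.0018, -0.003, 0, 0.3, 0],
    [0.02, 0, 0, 0, 0, 0],
    [0.015, 0, 0, 0, 0, 0],
    [0.01, 0, 0, 0, 0, 0],
    [0, 0, 0, 0, 0, 0],
    [0, 0, 0, 0, 0, 0],
  ],
)

```text
t: 22.25
ee_pos: [611.4, 163.7, 141.5]
orientation: [-2.065, 0.309, 2.054]
ft_force: [-0.8, -0.5, -0.2]
width: 87.8
```

Run:
```python
from h import *
plan(609,164.5,130,73)
```

```text
t 22.25 pos [611.4 163.7 141.5] q6 2.11 w 87.8 F [-0.8 -0.5 -0.2]
shift mm [11.5 -0.   2.5] turn deg [-0.2 -0.3  0.1]
```

Call:
carry_out(
  commands=[
    [0.007, 0, 0.0025, 0, -0.3, 0],
    [0.005, 0, 0, 0, 0, 0],
    [0, 0, 0, 0, 0, 0],
  ],
)

```text
t: 22.62
ee_pos: [609.5, 164.7, 129.7]
orientation: [-2.061, 0.307, 2.057]
ft_force: [1.0, 0.2, 0.5]
width: 87.5
```

Call:
carry_out(
  commands=[
    [0, 0, 0, 0, 0, 0],
    [0, 0, 0, 0, 0, 0],
    [0, 0, 0, 0, 0, 0],
    [0, 0, 0, 0, 0, 0],
    [0, 0, 0, 0, 0, 0],
    [0, 0, 0, 0, 0, 0],
    [0, 0, 0, 0, 0, 0],
    [0, 0, 0, 0, 0, 0],
  ],
  grip=1,
)

```text
t: 23.62
ee_pos: [608.4, 160.3, 130.1]
orientation: [-2.061, 0.316, 2.062]
ft_force: [-1.0, 2.5, -1.3]
width: 26.6
```

Run:
```python
from h import *
plan(609,164.5,130,73)
```

```text
t 23.62 pos [608.4 160.3 130.1] q6 2.11 w 26.6 F [-1.   2.5 -1.3]
shift mm [ 0.  -4.2  0.7] turn deg [-0.2 -0.  -0.2]
```

Width is 26.6, a little under the expected 28. Test with a small pull.

Call:
carry_out(
  commands=[
    [-0.004, 0, 0, 0, 0, 0],
    [-0.004, 0, 0, 0, 0, 0],
  ],
)

```text
t: 23.88
ee_pos: [608.3, 160.4, 136.9]
orientation: [-2.06, 0.316, 2.062]
ft_force: [2.3, -1.3, -7.9]
width: 26.6
```

Run:
```python
from h import *
plan(608,160.3,130,73)
e=grab("top");d=grab("scene")
a=cv2.resize(d["pixels"][230:310,290:370],(400,400),interpolation=cv2.INTER_CUBIC)
b=cv2.resize(e["pixels"][155:235,215:295],(400,400),interpolation=cv2.INTER_CUBIC)
cv2.imwrite("pics/c12.png",np.hstack([a,b]))
```

```text
t 23.88 pos [608.3 160.4 136.9] q6 2.11 w 26.6 F [ 2.3 -1.3 -7.9]
shift mm [6.9 0.1 0.3] turn deg [-0.2  0.  -0.2]
```

The force of 7.9 N matches the free handle, so it is unlatched and rising. Pull on.

Call:
carry_out(
  commands=[
    [-0.01, 0, 0, 0, 0, 0],
    [-0.012, 0, 0, 0, 0, 0],
    [-0.012, 0, 0, 0, 0, 0],
    [-0.012, 0, 0, 0, 0, 0],
    [-0.01, 0, 0, 0, 0, 0],
    [0, 0, 0, 0, 0, 0],
  ],
)

```text
t: 24.72
ee_pos: [608.4, 160.4, 196.6]
orientation: [-2.061, 0.316, 2.062]
ft_force: [3.0, -1.0, -8.3]
width: 26.4
```

Call:
carry_out(
  commands=[
    [-0.008, 0, 0, 0, 0, 0],
    [-0.008, 0, 0, 0, 0, 0],
    [-0.004, 0, 0, 0, 0, 0],
    [0, 0, 0, 0, 0, 0],
  ],
)

```text
t: 25.22
ee_pos: [608.3, 160.4, 216.6]
orientation: [-2.061, 0.317, 2.062]
ft_force: [3.4, -0.0, -8.2]
width: 27.0
```

Run:
```python
from h import *
plan(608,160.3,220,73)
```

```text
t 25.23 pos [608.3 160.4 216.6] q6 2.11 w 27.0 F [ 3.4 -0.  -8.2]
shift mm [-3.4  0.2  0.3] turn deg [-0.2 -0.  -0.3]
```

Now creep to the hard stop.

Call:
carry_out(
  commands=[
    [-0.003, 0, 0, 0, 0, 0],
    [-0.002, 0, 0, 0, 0, 0],
  ],
)

```text
t: 25.48
ee_pos: [608.2, 160.3, 220.3]
orientation: [-2.061, 0.317, 2.063]
ft_force: [8.9, 0.7, -23.8]
width: 27.0
```

Call:
carry_out(
  commands=[
    [-0.002, 0, 0, 0, 0, 0],
    [-0.001, 0, 0, 0, 0, 0],
  ],
)

```text
t: 25.72
ee_pos: [608.2, 160.4, 220.3]
orientation: [-2.059, 0.318, 2.064]
ft_force: [5.3, 0.3, -12.3]
width: 26.9
```

At the hard stop: 90.2 mm of travel, and z stops at 220.3 while the force rises. Final look (picture 12).

Run:
```python
from h import *
d=grab("scene");e=grab("top")
a=cv2.resize(d["pixels"][190:330,230:390],(457,400),interpolation=cv2.INTER_CUBIC)
b=cv2.resize(e["pixels"][155:295,220:340],(343,400),interpolation=cv2.INTER_CUBIC)
cv2.imwrite("pics/end.png",np.hstack([a,b]))
o=ctrl.get_obs();print(o["t"],o["ee_pos"],o["ft_force"],o["width"])
for t in(165,175): print(lids(e,(280,180,350,260),110,t).tolist())
```

```text
25.825 [608.13188407 160.34661236 220.28095496] [  6.98812361  -0.16089997 -16.44682663] 26.485280412467418
[[564.1, 23.5, 86.1, 52.8, -16.9]]
[[564.3, 23.6, 83.6, 50.1, -17.0]]
```

View pics/end.png

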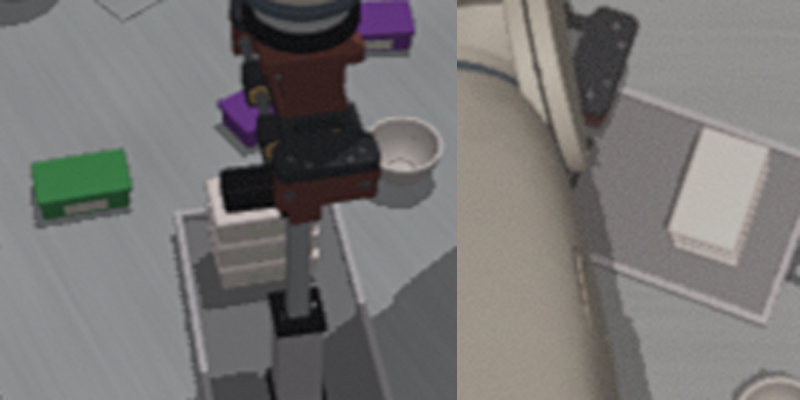

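The left crop shows three tubs in one straight pile at (262,235) and the handle extended with the gripper on the bar at (300,185). The top lid is at (564.1,23.5), -16.9°, against the base at (563.4,22.5), -17.0°. Hand in.

```bash
python3 -c "
from workcell import ctrl
print(ctrl.close_job())"
```

```text
the job is handed in; nothing more can be done
None
```

I stacked both loose white tubs on the caddy's tub, then squeezed the button and pulled the handle to its second stop. I handed the job in at about 26 s with the gripper still holding it up there.

**Last checks**
- **Pile:** the top lid measured within about 1.2 mm and 0.1° of the bottom tub. I measured the middle tub only roughly, at about 3 mm off, which is within what that view can tell. The pile looked straight in both cameras.
- **Handle:** it travelled 90.2 mm. The pull stayed near 8 N on the way up, and at the end z stopped while the force rose to about 12–24 N.
- **Other things:** the green and purple look-alikes were not touched. The bystanders in view looked undisturbed, but I did not measure them.

**What disagreed**
- **Tool height:** the real finger tips were about 29 mm higher than the reported TCP. My first grasp closed lightly above the lid of the first tub. I corrected for this using the images, and the contact heights afterwards agreed.
- **Button squeeze:** the grip on bar and button read 26.4–27.0 mm instead of the expected 28 mm. The handle still released and moved freely.
- **Bar position:** the bar was about 4 mm from my estimate in y, and the arm gave way to it as the fingers closed.

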